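# Fit the battery and latch the gasketed enclosure lid

## Task

Stand the block battery upright in the empty bay of the open instrument enclosure and let go of it. Then swing the sprung lid over and press it down against its gasket until the front latch catches and holds it shut by itself; ease it home by feel, never bearing on the enclosure or its lid with more than 35 N.

Things in the scene. Friction and masses are not known exactly. Their poses are not given: they have to be found in the camera images.
- enclosure: Grey plastic tub 120 (x) x 160 (y) x 62 mm high, walls 4 mm, fixed to the bench; it and its lid bear at most 35 N from the robot. Origin: centre of its underside, z up; -x is the front (toward the robot) with a steel spring latch at mid-width, out to 93 mm from the origin, up to 97 mm high; lid hinged at the back (+x). Board and terminal block inside at y -50 and +54 mm, 18 mm high: leave.
- battery_9v: The loose block battery, black with an orange panel, standing upright on the bench: 18 (x) x 26 (y) x 49 (z) mm with the two studs on top, 46 g. Origin at the centre of its underside. The round pulley and the lying round cell near it are not needed.
- battery_center (a point): Centre of the block battery, 24.5 mm above its underside, axes as the battery.
- bay (a point): Centre of the floor of the black battery bay in the enclosure (20 mm in front of its origin, 4 mm above the bench), axes as the enclosure. Inside 24 (x) x 32 (y) mm, walls 2 mm thick, 16 mm high: the battery's 18 mm side goes along x, either way round. The tub's side walls stand 76 mm to either side along y.
- lid_hinge (a point): Middle of the lid's hinge axis at the back of the enclosure: 62 mm behind the enclosure's origin and 70 mm above the bench; the axis runs along the enclosure's y; axes as the enclosure.
- press_spot (a point): Press here: lid's outer face, mid-width, 105 mm from the hinge axis; moves with the lid, z is that face's outward normal. The lid is a panel 166 mm wide, 6 mm thick, its underside in the hinge axis, front edge 128 mm from the axis, with a steel tongue out to 137 mm. Closing takes about 11 N here on the latch's slope, eases to 5, then rises with the gasket to 15 to 20 N where it catches.
- lid (a joint): Lid angle, rad: 0 level, pi/2 upright, starts at 1.6 to 1.85. Spring-opened, stiff hinge: let go unlatched it springs up past 0.5; 1 to 3 N at press_spot swings it. Gasket and latch sit up to 6 mm higher or lower from box to box, not measured: it latches somewhere from -0.06 to 0.06, found by feel; 1.5 mm further down the lid is hard up.
- latch_hook (a joint): Angle in rad of the spring latch hook: 0 = upright at rest (also with the lid open); pushed outward to about 0.15 while the lid's tongue slides down its slope, it snaps back to about 0 over the tongue when it catches.
Things that resemble listed ones, but are neither listed nor needed, are in the scene too. Several things look just like the battery_9v: the one meant starts farthest to the robot's right.

How it is judged:
By the outcome, as a careful person would: the job done as asked, in the order asked, and still so for the second after the job is handed in, with the robot touching nothing.
It also fails if it takes over 51 s, if anything falls off the work surface, if the arm or the gripper's body presses on something with over 40 N, if the wrist force passes 120 N, or if a joint passes its speed limit or range.

## Robot

A 7-joint arm with a two-finger parallel gripper is mounted at the origin on a cart in front of the work surface, level with it; the furniture and walls round the work are solid. World frame = base frame: x ahead of the robot, y to its left, z up, the work surface at z = 0. Lengths are in m, angles in rad, forces in N, time in s.
With the tool pointing down it reaches from about 0.425 to 1.025 m from the base axis. Payload 9.4 kg.
Tool frame: the origin (TCP) lies between the finger pads; the fingertips stand 17 mm ahead of it and the grasp point (between the pads) lies 2 mm behind it; x points along the fingers, y is the direction in which the jaws open and shut, and the axes are right-handed (so a half turn about x gives the same grasp; the last joint's range is limited). The gripper opens to 85 mm and grips with 20 to 120 N. Pads are 22 mm wide; open, the fingers measure 114 mm over their backs; the gripper's body (76 mm by 85 mm) begins 54 mm behind the grasp point. The pads swing forward as they close: fully open they stand 13 mm farther back than shut.
Start: joints at [-1.221, 0.599, -0.003, 1.599, 0.002, 0.943, -0.08], TCP at [0.3, 0.66, 0.21] pointing down, gripper open.
Joint ranges: [-2.57, 2.57], [-0.35, 1.97], [-1.29, 1.29], [0.11, 2.56], [-1.05, 4.19], [0.11, 1.86], [-2.63, 2.63]. Speed limits (rad/s): [2.22, 2.22, 3.01, 3.01, 3.14, 3.14, 3.14].

## Interface

Orientations are given as a 3x3 rotation matrix whose columns are the frame's x, y, z axes.
In Python, from plant import r gives the robot as it stands. Calls block until the motion is done:
- r.movep(position, orientation): joint-space move of the TCP to a pose.
- r.move_straight(position, frame=None, feed=0.15, until_force=None): straight line of the TCP; frame=None keeps the orientation; feed is the mean speed in m/s. With until_force (N) it stops when the force on the tool has changed by that much, and returns True; else False.
- r.movej(angles): joint-space move.
- r.command_gripper(opening, squeeze=None): opening from 0.0 (shut) to 1.0 (fully open); squeeze is the grip in N (None keeps the last); returns when the fingers have stopped.
- r.wait(seconds).
- r.ik(position, orientation): joint angles nearest the present ones, or None.
- r.observe(): the state.
- r.get_image(name): name is "scene" or "top" or "wrist"; returns the picture (384x512x3 uint8, red, green, blue); there is no depth.
- r.camera_info(name): a dict with "fx", "fy", "cx", "cy" (pixels), "T" (4x4, takes a point from camera to world coordinates); the wrist camera has in their place "hand_eye" (4x4, takes a point from camera to tool coordinates, whose origin is the TCP and whose axes are the tool frame's). Camera axes: x right, y down, z forward; pixel columns grow to the right and rows downward; lengths in m; the calibration is good to about 2 mm. A picture is of the moment at which its call begins: read the wrist's pose just before it. camera_info takes no time and is no camera call.
A pose or a line that the arm cannot do raises r.Unreachable and nothing moves.
- r.finish_job(): hands the job in, once; it reports no verdict.
The state is a dict: "time_s": time; "q": joint angles; "dq": joint speeds; "joint_torque": joint torques, N m; "eef_pos": TCP position; "eef_rot": TCP orientation; "contact_force": force on the tool from outside, world axes, zero at the start; "moment": the same for the moment, N m; "finger_gap": opening from 0.0 (shut) to 1.0 (fully open).
Only numpy, scipy, OpenCV 4.12 (cv2) and the standard library are available. Lean on these libraries where they do the work, as an engineer would, in place of code of your own. Each camera call takes 0.05 s, during which the arm holds its last target.

## Working session

There is one attempt and no reset: what is moved stays moved. The work goes in short steps, each a Python script; the robot and the scene stay as the last script left them, time stands still between calls to the robot, and variables do not carry over. Pictures are saved under pics/ and viewed, and the job is handed in when it is done.

```bash
ls; mkdir -p pics
python3 - <<'E'
from plant import r
import cv2,numpy as np
s=r.observe(); print(s['time_s'],s['eef_pos'],s['eef_rot'],s['finger_gap'],s['contact_force'])
for n in("scene","top","wrist"):
    im=r.get_image(n); cv2.imwrite(f"pics/a_{n}.png",im[:,:,::-1]); print(n,r.camera_info(n))
E
```

```text
pics
0.0 [0.29989634 0.65949116 0.20936175] [[-5.40706522e-04  4.13851428e-01  9.10344277e-01]
 [-1.56225368e-03  9.10342950e-01 -4.13851752e-01]
 [-9.99998633e-01 -1.64596104e-03  1.54312545e-04]] 0.9976461443877649 [-0.20670856  0.36502325  0.27558453]
scene {'fx': 437.0561793993289, 'fy': 437.0561793993289, 'cx': 260.4657174067555, 'cy': 190.58663141835544, 'T': array([[ 0.55096338, -0.63563777,  0.54074391, -0.08644781],
       [-0.83433719, -0.40564983,  0.37326889, -0.47398823],
       [-0.01791113, -0.65682025, -0.75383444,  0.81567221],
       [ 0.        ,  0.        ,  0.        ,  1.        ]])}
top {'fx': 429.30434045539283, 'fy': 429.30434045539283, 'cx': 254.76178912806213, 'cy': 195.47476821953018, 'T': array([[-2.87266012e-02, -9.93526914e-01,  1.09904751e-01,
         3.42154141e-01],
       [-9.99587176e-01,  2.86084615e-02, -2.65198410e-03,
        -6.88206017e-02],
       [-5.09388264e-04, -1.09935562e-01, -9.93938586e-01,
         1.02551247e+00],
       [ 0.00000000e+00,  0.00000000e+00,  0.00000000e+00,
         1.00000000e+00]])}
wrist {'fx': 330.6114291265907, 'fy': 330.6114291265907, 'cx': 255.81349685726957, 'cy': 192.63847145792244, 'hand_eye': array([[-6.45142529e-04, -2.96209261e-01,  9.55122850e-01,
        -1.64586243e-01],
       [ 9.99999666e-01, -6.70374222e-04,  4.67553740e-04,
        -1.01255361e-04],
       [ 5.01795989e-04,  9.55122832e-01,  2.96209594e-01,
        -7.58720554e-02],
       [ 0.00000000e+00,  0.00000000e+00,  0.00000000e+00,
         1.00000000e+00]])}
```

View pics/a_scene.png

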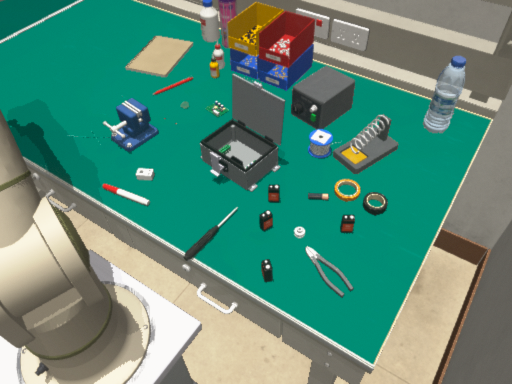

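View pics/a_top.png

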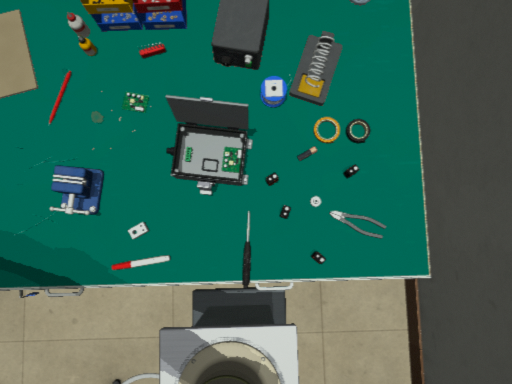

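View pics/a_wrist.png

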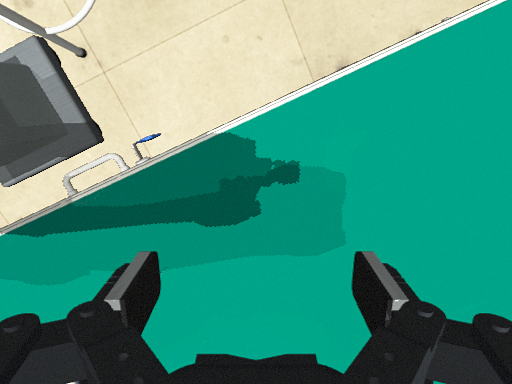

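Four lookalike batteries in the top view: (272,179), (286,211), (319,257) and (351,171). The one at (351,171) has the largest column, which puts it farthest to the robot's right (-y). I'll confirm that in metres and with a crop.

```bash
cat > h.py <<'E'
import numpy as np,cv2
from plant import r
def ray(n,uv,T=None):
    c=r.camera_info(n); T=c['T'] if T is None else T
    d=np.array([(uv[0]-c['cx'])/c['fx'],(uv[1]-c['cy'])/c['fy'],1.])
    return T[:3,3],T[:3,:3]@d
def onz(n,uv,z,T=None):
    o,d=ray(n,uv,T); return o+d*(z-o[2])/d[2]
def proj(n,p,T=None):
    c=r.camera_info(n); T=c['T'] if T is None else T
    q=T[:3,:3].T@(np.asarray(p)-T[:3,3]); return np.array([c['fx']*q[0]/q[2]+c['cx'],c['fy']*q[1]/q[2]+c['cy']])
def wT(s):
    T=np.eye(4);T[:3,:3]=s['eef_rot'];T[:3,3]=s['eef_pos']; return T@r.camera_info('wrist')['hand_eye']
def crop(im,x0,y0,w,h,k,fn): cv2.imwrite(fn,cv2.resize(im[y0:y0+h,x0:x0+w],None,fx=k,fy=k,interpolation=cv2.INTER_CUBIC))
E
python3 - <<'E'
from h import *
for p in [(272,179),(286,211),(351,171),(319,257)]: print(p,onz('top',p,.049))
for p in [(274,187),(265,214),(347,217),(266,263)]: print(p,onz('scene',p,.049))
t=cv2.imread('pics/a_top.png');s=cv2.imread('pics/a_scene.png')
crop(t,255,140,120,130,5,'pics/c_top.png');crop(s,190,70,190,140,4,'pics/c_sc.png');crop(t,155,85,110,115,5,'pics/c_box.png')
crop(s,320,195,60,50,10,'pics/c_bat.png')
E
```

```text
(272, 179) [ 0.48706949 -0.11212115  0.049     ]
(286, 211) [ 0.41249471 -0.14157538  0.049     ]
(351, 171) [ 0.50043327 -0.29457735  0.049     ]
(319, 257) [ 0.3065857  -0.21206552  0.049     ]
(274, 187) [ 0.48985893 -0.11495081  0.049     ]
(265, 214) [ 0.41132976 -0.14089651  0.049     ]
(347, 217) [ 0.5016471  -0.29742964  0.049     ]
(266, 263) [ 0.30662826 -0.21144238  0.049     ]
```

View pics/c_top.png

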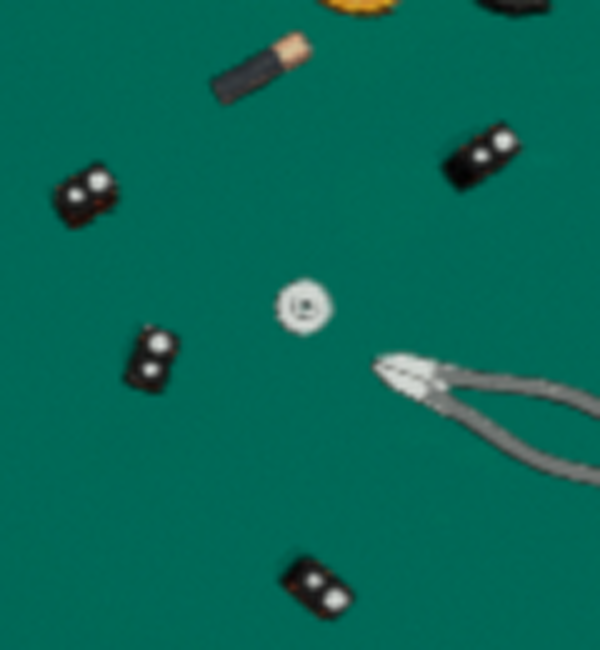

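View pics/c_sc.png

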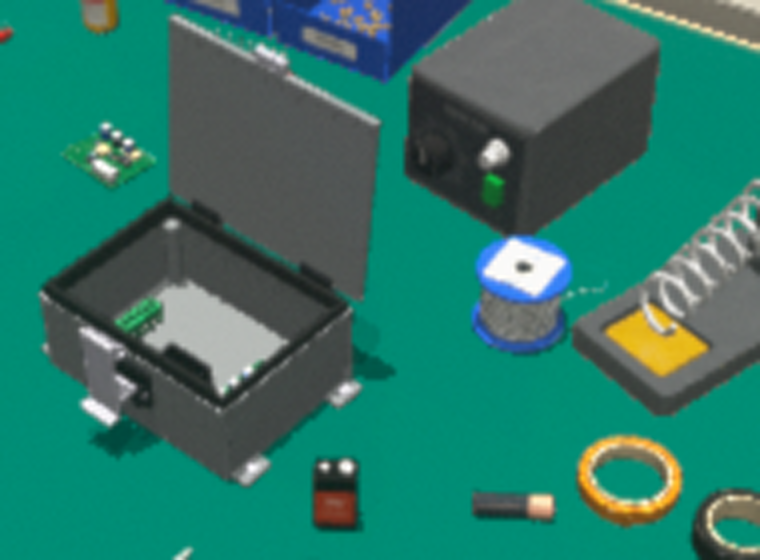

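View pics/c_box.png

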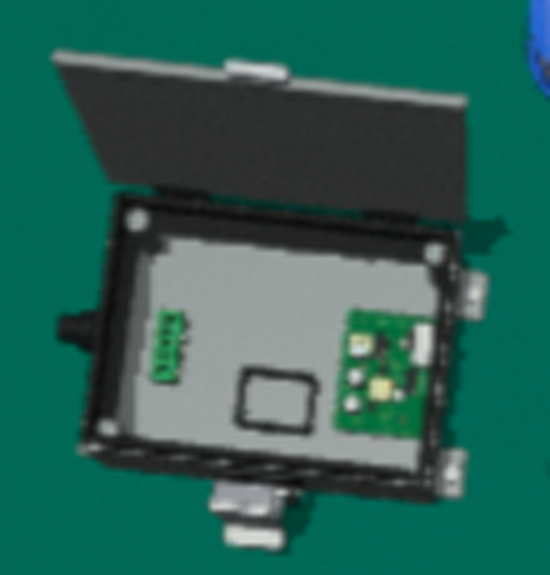

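View pics/c_bat.png

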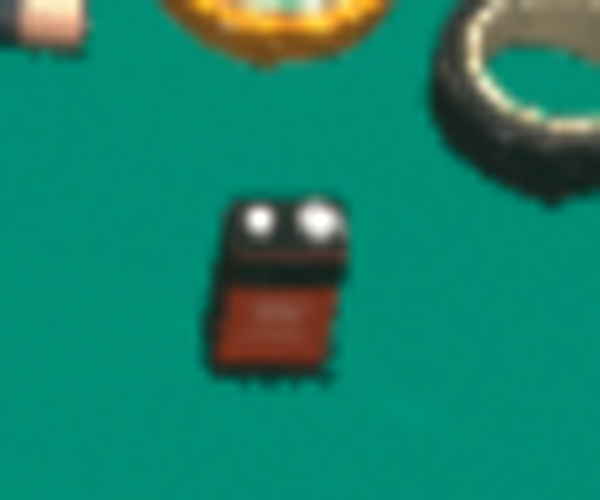

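The battery at top (351,171), which is (0.50,-0.295), is the target: no other is farther right, and the crop shows the orange panel and two studs. The bay outline is near top (210,165). Next I'll take closer wrist views.

Run:
```python
from h import *
c=lambda u,v:(155+u/5,85+v/5)
print('bay rim',onz('top',c(277,400),.020))
P={k:onz('top',c(*v),.062) for k,v in dict(fl=(85,443),fr=(450,490),br=(460,235),bl=(120,197)).items()}
for k in P: print(k,P[k])
# yaw from front->back and left->right
d=P['bl']-P['br']; yaw=np.arctan2(-d[0],d[1]); print('yaw',yaw, np.linalg.norm(d),np.linalg.norm(P['fl']-P['fr']),np.linalg.norm(P['fl']-P['bl']))
bay=onz('top',c(277,400),.020)
R=lambda a:np.array([[0,-np.sin(a),np.cos(a)],[0,np.cos(a),np.sin(a)],[-1,0,0]])
print(np.linalg.det(R(.1)))
r.movep([bay[0]+.0,bay[1],.32],R(yaw)); s=r.observe();im=r.get_image('wrist')
np.savez('w1.npz',p=s['eef_pos'],R=s['eef_rot']);cv2.imwrite('pics/w1.png',im[:,:,::-1]);print(s['time_s'],s['q'],s['contact_force'])
```

```text
bay rim [0.52916807 0.03173112 0.02      ]
fl [0.50406592 0.11505261 0.062     ]
fr [ 0.47775137 -0.05010343  0.062     ]
br [ 0.59574862 -0.05779213  0.062     ]
bl [0.61813872 0.09809164 0.062     ]
yaw -0.14265762359904263 0.15748354872727308 0.16723926842947112 0.11532683741445554
1.0000000000000002
2.5583 [-0.30296509  0.24629337  0.17025768  1.91455762 -0.04983321  0.98493739
  1.31931654] [-0.32571235  0.88490279 -0.51302419]
```

View pics/w1.png

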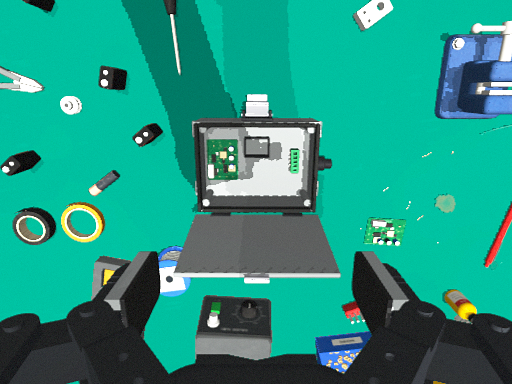

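Run:
```python
from h import *
t=cv2.imread('pics/w1.png');crop(t,175,85,165,140,4.8,'pics/w1c.png')
```

```text
(no output)
```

View pics/w1c.png

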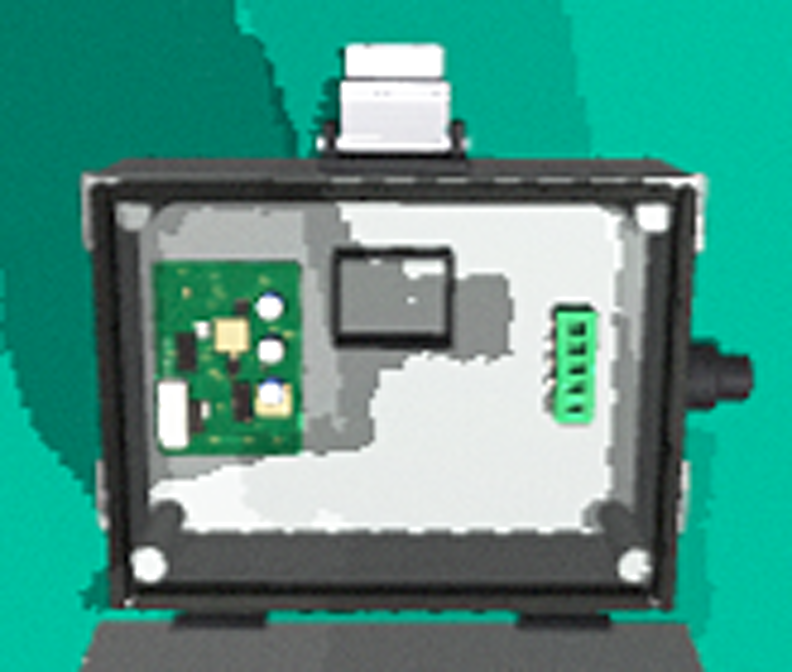

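Run:
```python
from h import *
d=np.load('w1.npz');T=wT(dict(eef_pos=d['p'],eef_rot=d['R']))
c=lambda p:((p[0]+.5)/4.8+175-.5,(p[1]+.5)/4.8+85-.5)
im=cv2.imread('pics/w1.png')
bay=[onz('wrist',c(p),.020,T)for p in[(333,247),(453,247),(450,347),(333,347)]]
print('bay',np.round(bay,4),np.mean(bay,0))
for a,b in((0,1),(1,2),(2,3),(3,0)):
    e=bay[b]-bay[a];print(np.linalg.norm(e),np.degrees(np.arctan2(e[1],e[0])))
rim=[onz('wrist',c(p),.062,T)for p in[(97,178),(690,178),(672,607),(117,607)]]
print('rim',np.round(rim,4),np.mean(rim,0))
for a,b in((0,1),(1,2),(2,3),(3,0)):
    e=rim[b]-rim[a];print(np.linalg.norm(e),np.degrees(np.arctan2(e[1],e[0])))
scr=[onz('wrist',c(p),.06,T)for p in[(135,215),(655,217),(634,566),(150,564)]]
for a,b in((0,1),(1,2),(2,3),(3,0)):
    e=scr[b]-scr[a];print('scr',np.linalg.norm(e),np.degrees(np.arctan2(e[1],e[0])))
print(np.mean(scr,0))
# lid front edge
for p in[(181,272),(337,275),(256,282)]: print(p,[np.round(onz('wrist',p,z,T),3) for z in(.19,.2)])
```

```text
bay [[0.5125 0.0186 0.02  ]
 [0.5175 0.0532 0.02  ]
 [0.5466 0.0485 0.02  ]
 [0.5417 0.0141 0.02  ]] [0.52955445 0.0336016  0.02      ]
0.03491537057119489 81.86942241999597
0.029480278541923314 -9.178105677428402
0.03468598501890529 -98.13325597130027
0.029475355831883855 171.26765870581204
rim [[ 0.4808 -0.0375  0.062 ]
 [ 0.5027  0.1159  0.062 ]
 [ 0.6212  0.1006  0.062 ]
 [ 0.5989 -0.0552  0.062 ]] [0.55090648 0.03096906 0.062     ]
0.15495286906465028 81.87121329499602
0.11945408358603776 -7.36416470746373
0.15739274880636514 -98.14071820936127
0.11941366597059615 171.4653928049619
scr 0.13747981032994672 81.65239501375494
scr 0.09754141622401852 -8.776502263661044
scr 0.13676703114418928 -98.38960625946929
scr 0.09743842640054935 171.64219870181083
[0.54996688 0.03096223 0.06      ]
(181, 272) [array([ 0.617, -0.056,  0.19 ]), array([ 0.611, -0.052,  0.2  ])]
(337, 275) [array([0.642, 0.1  , 0.19 ]), array([0.636, 0.098, 0.2  ])]
(256, 282) [array([0.639, 0.017, 0.19 ]), array([0.633, 0.018, 0.2  ])]
```

The enclosure measures consistently: the rim and bay both give yaw of about -8.2°, the bay is at (0.5295,0.033), and the sides come out near 35x29 and 155x119 mm. Now a close view of the battery.

```bash
cat >> h.py <<'E'
R=lambda a:np.array([[0,-np.sin(a),np.cos(a)],[0,np.cos(a),np.sin(a)],[-1,0,0.]])
E
python3 - <<'E'
from h import *
for a in np.radians([33,-147]): print(r.ik([.501,-.296,.2],R(a)))
r.movep([.501,-.296,.2],R(np.radians(33))); s=r.observe();im=r.get_image('wrist')
np.savez('w2.npz',p=s['eef_pos'],R=s['eef_rot']);cv2.imwrite('pics/w2.png',im[:,:,::-1]);print(s['time_s'],s['q'])
crop(im[:,:,::-1],180,80,150,130,5,'pics/w2c.png')
E
```

```text
[ 0.69797762  0.46242346 -0.37045554  1.92782308  0.2289119   0.7920108
  2.34797875]
[-0.03243582  0.52140687  0.69878377  1.97312308 -0.45887873  0.80870292
 -0.06889795]
3.925 [ 0.69626284  0.46203558 -0.37113332  1.92754851  0.22839362  0.79208483
  2.34703792]
```

View pics/w2.png

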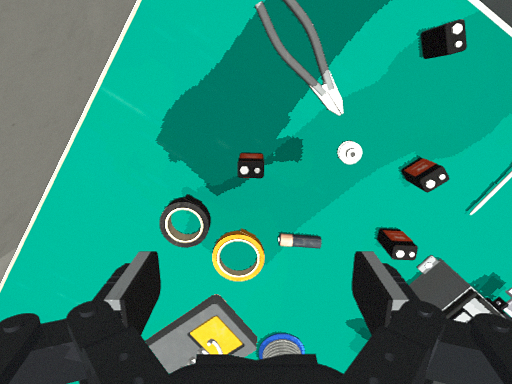

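View pics/w2c.png

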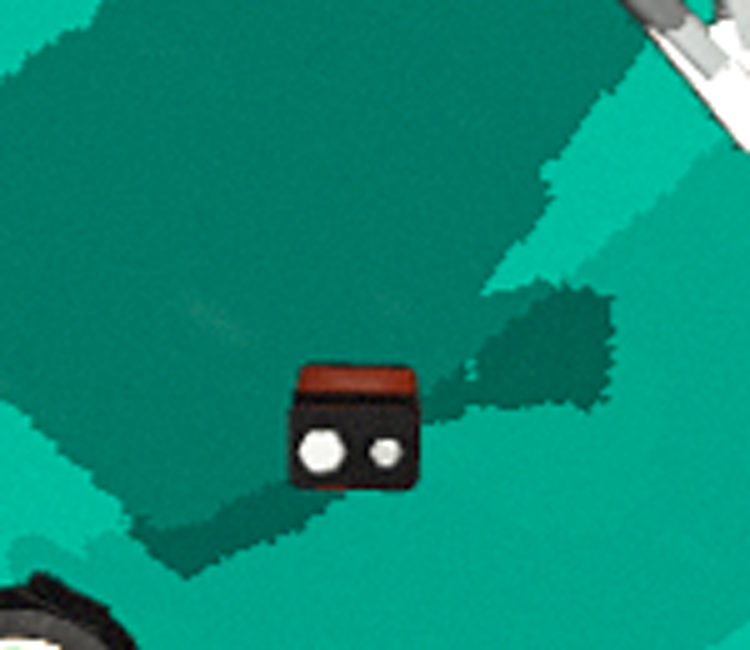

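Wrist view: the target battery's top face spans crop (290,405)-(418,488), which is full image about (251,169), with studs at crop (322,452) and (386,452). The face is already nearly aligned with the jaws.

Run:
```python
from h import *
d=np.load('w2.npz');T=wT(dict(eef_pos=d['p'],eef_rot=d['R']))
c=lambda p:((p[0]+.5)/5+180-.5,(p[1]+.5)/5+80-.5)
for z in(.046,.049):
    b=[onz('wrist',c(p),z,T)for p in[(290,405),(420,405),(417,489),(292,489)]]
    print(np.mean(b,0))
    for i in range(4):
        e=b[(i+1)%4]-b[i];print(np.linalg.norm(e),np.degrees(np.arctan2(e[1],e[0])))
    st=[onz('wrist',c(p),z,T)for p in[(322,452),(386,452)]];e=st[1]-st[0];print(np.mean(st,0),np.degrees(np.arctan2(e[1],e[0])))
```

```text
[ 0.50375041 -0.2995391   0.046     ]
0.02549580908520401 123.02557096734769
0.01701772974132471 31.416097606064323
0.02489780150001255 -56.97478291468024
0.0170112856887521 -146.57014523860067
[ 0.50462799 -0.29915051  0.046     ] 123.02537431380631
[ 0.5031328  -0.29988263  0.049     ]
0.025255941082595913 123.02557096734763
0.01685762465000033 31.41609760606442
0.024663559633234394 -56.97478291468003
0.016851241223941552 -146.57014523860101
[ 0.50400212 -0.2994977   0.049     ] 123.02537431380692
```

Run:
```python
from h import *
Rb=R(np.radians(33))
r.command_gripper(.62)
r.movep([.5035,-.2988,.10],Rb)
hit=r.move_straight([.5035,-.2988,.039],feed=.08,until_force=8)
print('hit',hit,r.observe()['eef_pos'])
r.command_gripper(0.0,squeeze=35)
s=r.observe();print(s['finger_gap'],s['contact_force'],s['eef_pos'])
r.move_straight([.5035,-.2988,.16],feed=.12)
s=r.observe();im=r.get_image('wrist');cv2.imwrite('pics/g.png',im[:,:,::-1]);print(s['time_s'],s['finger_gap'],s['contact_force'],s['eef_pos'])
```

```text
hit False [ 0.50371219 -0.29883614  0.03920715]
-0.003348182838367089 [0.52855988 0.35689962 0.21995751] [ 0.50353093 -0.29883138  0.03908546]
7.5083 -0.0012916866046833028 [0.94336117 0.72342147 0.27393404] [ 0.50308762 -0.2985882   0.15931383]
```

View pics/g.png

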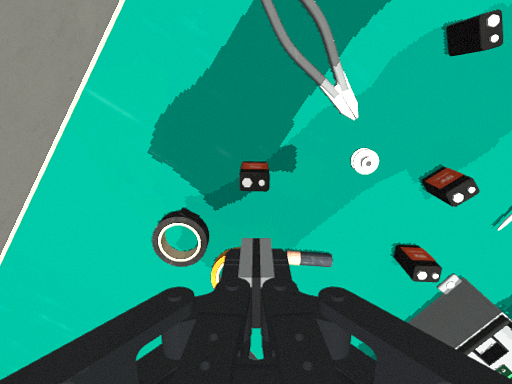

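The grasp missed: the jaws shut empty, and the battery is still standing at about (255,178). I'll re-measure and check the projections.

Run:
```python
from h import *
s=r.observe();T=wT(s);print(s['eef_rot'].round(3))
tcp=s['eef_pos'];print('TCP px',proj('wrist',tcp,T),'tip',proj('wrist',tcp-[0,0,.017],T))
print('batt old px',proj('wrist',[.5035,-.2988,.049],T),proj('wrist',[.5035,-.2988,.0],T))
im=cv2.imread('pics/g.png');crop(im,225,140,65,65,9,'pics/gc.png')
sc=r.get_image('scene')[:,:,::-1];cv2.imwrite('pics/g_sc.png',sc)
tp=r.get_image('top')[:,:,::-1];cv2.imwrite('pics/g_top.png',tp)
crop(sc,270,110,130,130,4.5,'pics/g_scc.png')
print(proj('scene',tcp),proj('top',tcp))
```

```text
[[-0.001 -0.545  0.839]
 [ 0.001  0.839  0.545]
 [-1.     0.001 -0.001]]
TCP px [255.50478423 236.05237372] tip [255.4847636  223.96066515]
batt old px [254.91537002 182.45959943] [254.96443968 169.43977289]
[355.02220628 183.30040611] [364.84081678 160.72453485]
```

View pics/gc.png

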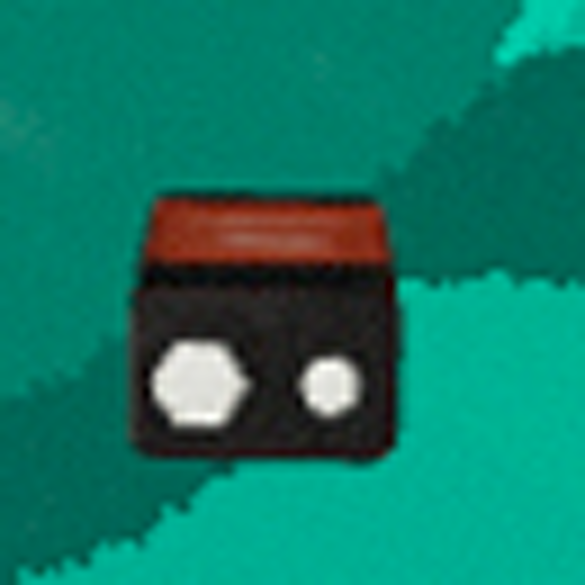

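View pics/g_scc.png

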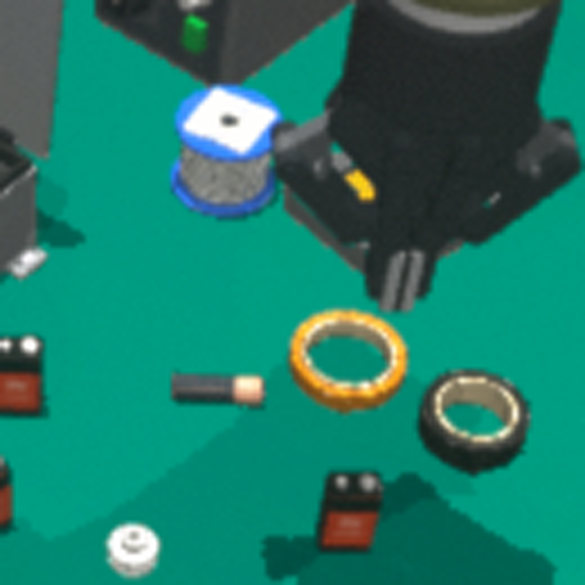

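View pics/g_top.png

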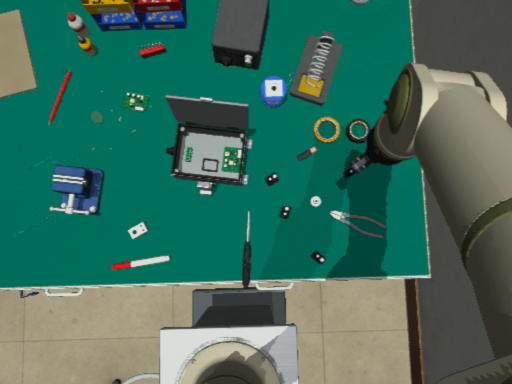

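Run:
```python
from h import *
s=r.observe();T=wT(s);tcp=s['eef_pos'];Rm=s['eef_rot']
im=cv2.imread('pics/g.png');crop(im,196,210,120,110,6,'pics/gf.png')
sc=cv2.imread('pics/g_sc.png');crop(sc,330,120,80,70,9,'pics/gs.png')
for x in (.017,0,-.03):
  for z in(-.011,.011): 
    p=tcp+Rm@[x,0,z]; print(x,z,'wrist',proj('wrist',p,T).round(1),'scene',proj('scene',p).round(1))
```

```text
0.017 -0.011 wrist [255.5 206.4] scene [354.6 192.9]
0.017 0.011 wrist [255.5 240.9] scene [353.1 184.8]
0 -0.011 wrist [255.5 217.2] scene [355.8 187.3]
0 0.011 wrist [255.5 254.3] scene [354.3 179.2]
-0.03 -0.011 wrist [255.4 241.8] scene [358.1 177.1]
-0.03 0.011 wrist [255.5 284.8] scene [356.5 168.9]
```

View pics/gf.png

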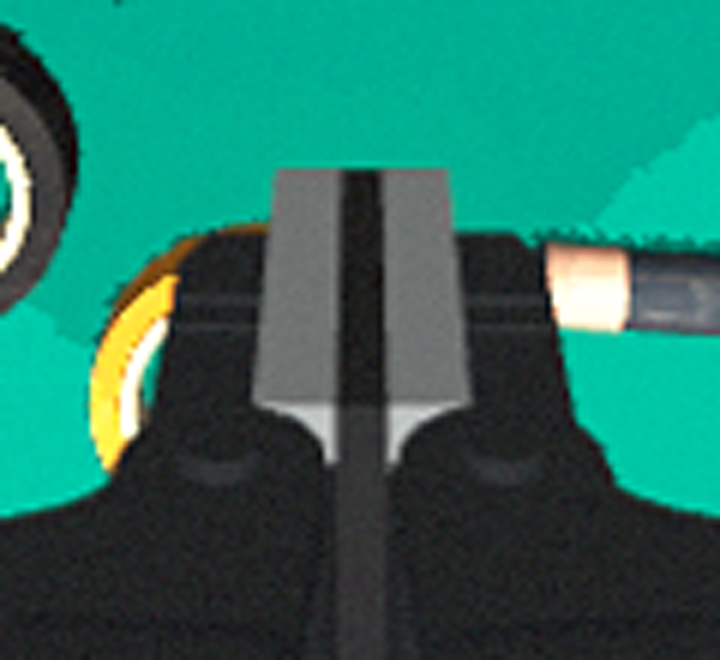

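View pics/gs.png

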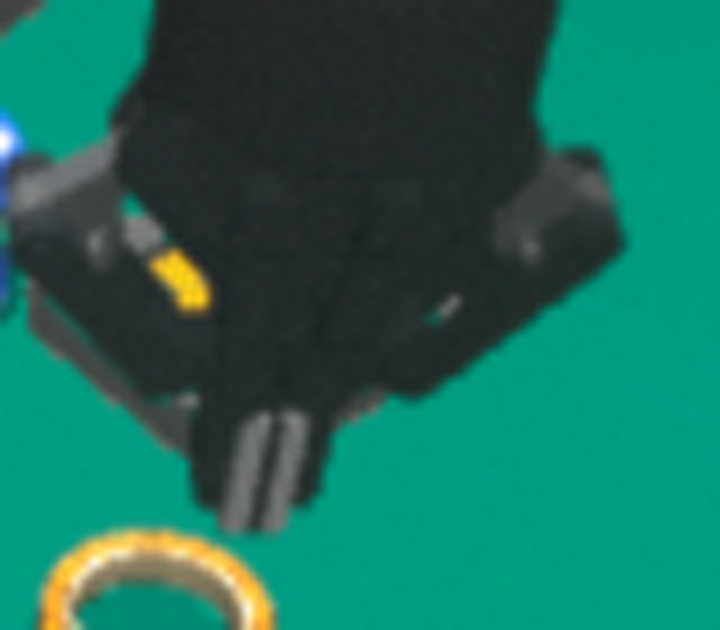

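The wrist and scene views agree that the closed fingertips sit about 40 mm behind where the tool description puts them: tip at row 238, where row 206 was expected. So the jaws closed above the battery. A gentle touch on clear bench will measure the real tip height.

Run:
```python
from h import *
a=np.radians(33)
r.movep([.495,-.222,.06],R(a))
print(r.observe()['contact_force'])
hit=r.move_straight([.495,-.222,-.04],feed=.04,until_force=4)
s=r.observe();print(hit,s['time_s'],s['eef_pos'],s['contact_force'],s['finger_gap'])
im=r.get_image('scene')[:,:,::-1];cv2.imwrite('pics/t_sc.png',im);crop(im,250,110,160,130,4.5,'pics/t_scc.png')
```

```text
[ 0.62414207 -0.84164559  0.37079748]
True 10.025 [ 0.49499919 -0.22200694 -0.02089429] [-0.48241126  1.25679739  8.70077155] -0.0007824567240505311
```

View pics/t_scc.png

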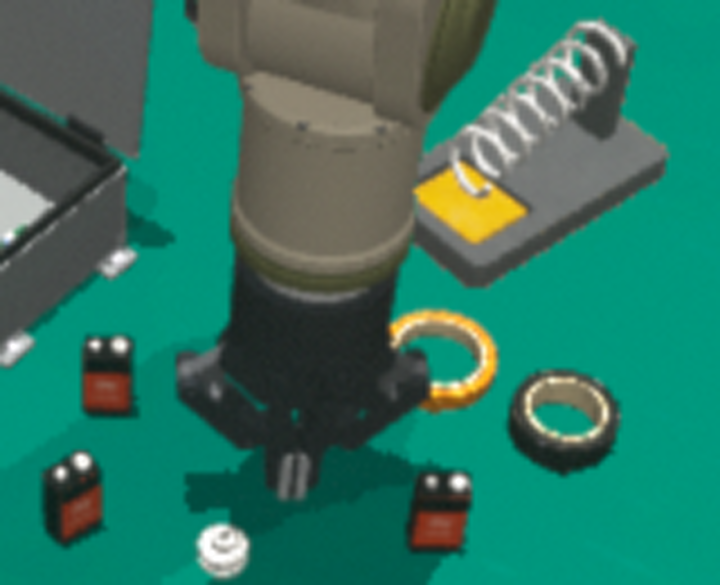

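Tip contact came at reported z = -0.021, so the tips stand 38 mm farther back than stated. I'll correct for that, check the lateral position in this view, and regrasp.

Run:
```python
from h import *
s=r.observe();p=s['eef_pos'];Rm=s['eef_rot']
for z in(-.011,0,.011): print(z,proj('scene',p+Rm@[-.021,0,z]))
r.move_straight([p[0],p[1],.09],feed=.15)
r.command_gripper(.62)
r.movep([.5035,-.2988,.06],R(np.radians(33)))
hit=r.move_straight([.5035,-.2988,-.003],feed=.06,until_force=6)
print('hit',hit,r.observe()['eef_pos'])
r.command_gripper(0.0,squeeze=35)
s=r.observe();print(s['finger_gap'],s['contact_force'],s['eef_pos'])
r.move_straight([.5035,-.2988,.12],feed=.12)
s=r.observe();im=r.get_image('wrist');cv2.imwrite('pics/g2.png',im[:,:,::-1]);print(s['time_s'],s['finger_gap'],s['contact_force'],s['eef_pos'])
im2=r.get_image('scene')[:,:,::-1];crop(im2,300,110,100,100,6,'pics/g2s.png');cv2.imwrite('pics/g2_sc.png',im2)
crop(im[:,:,::-1],166,190,180,150,4.4,'pics/g2c.png')
```

```text
-0.011 [314.07911649 221.60464737]
0 [313.73599171 217.84360563]
0.011 [313.39767915 214.13531125]
hit False [ 0.50372203 -0.29892081 -0.00265919]
0.3027188785031109 [-0.03370056  0.85089687  4.95700109] [ 0.50371974 -0.29899485 -0.00251903]
14.6667 0.30335531910349167 [-0.31010592 -0.16481799 -0.15214516] [ 0.50306362 -0.29860561  0.11930189]
```

View pics/g2c.png

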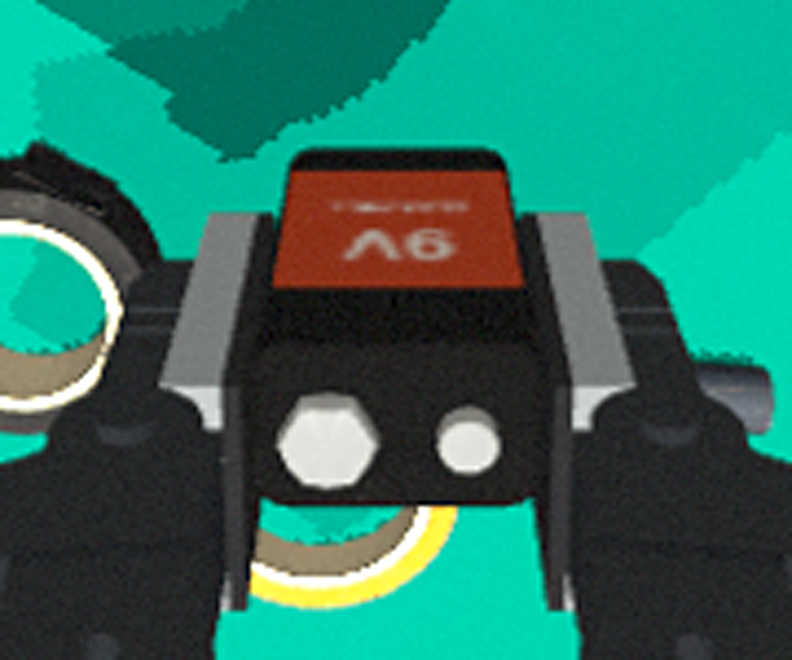

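View pics/g2s.png

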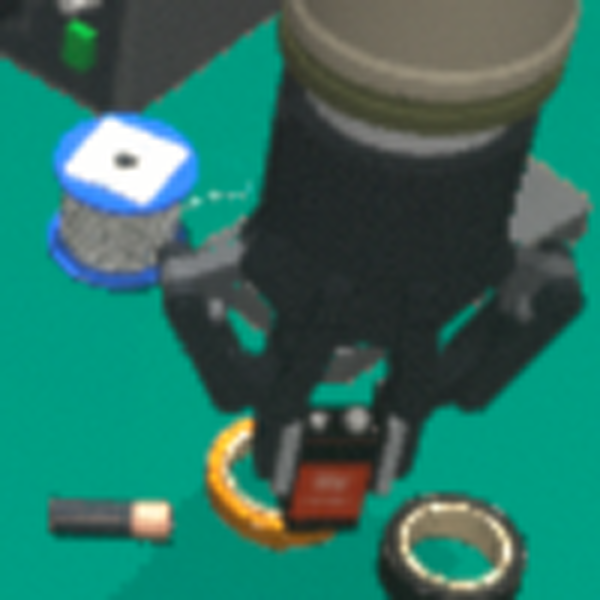

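The battery is held upright: gap 0.303 is about 25.8 mm, and the pad tips are roughly a third of the way up. Next I'll measure its offset in the hand and carry it over the bay.

Run:
```python
from h import *
s=r.observe();T=wT(s);p=s['eef_pos'];Rm=s['eef_rot']
for uv in[(240.3,290),(272.4,290),(256,267.7),(256,304)]:
    q=onz('wrist',uv,p[2]+.0025+.0465,T); print(uv,(Rm.T@(q-p)).round(4))
yaw=np.radians(-8.2); b=np.array([.5295,.033])
print(r.ik([b[0],b[1],.12],R(yaw)))
r.movep([b[0],b[1],.12],R(yaw))
s=r.observe();im=r.get_image('wrist')[:,:,::-1];cv2.imwrite('pics/p1.png',im);np.savez('p1.npz',p=s['eef_pos'],R=s['eef_rot'])
print(s['time_s'],s['eef_pos'],s['q'])
sc=r.get_image('scene')[:,:,::-1];cv2.imwrite('pics/p1_sc.png',sc);crop(sc,180,70,130,130,4.5,'pics/p1s.png')
crop(im,106,130,300,170,2.6,'pics/p1c.png')
```

```text
(240.3, 290) [-0.049  -0.0061  0.0011]
(272.4, 290) [-0.049   0.0068  0.0012]
(256, 267.7) [-0.049   0.0002 -0.009 ]
(256, 304) [-0.049   0.0002  0.0077]
[-0.08749082  0.49928331 -0.11455325  2.12150311  0.10919024  0.52615555
  1.14500226]
16.025 [0.52964113 0.03195708 0.11987356] [-0.0863896   0.49958795 -0.11381197  2.12131819  0.10957921  0.52628316
  1.14610054]
```

View pics/p1.png

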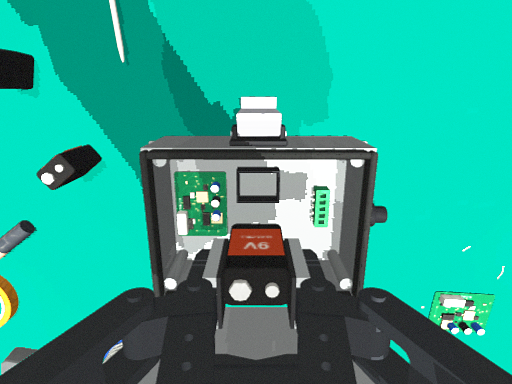

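View pics/p1s.png

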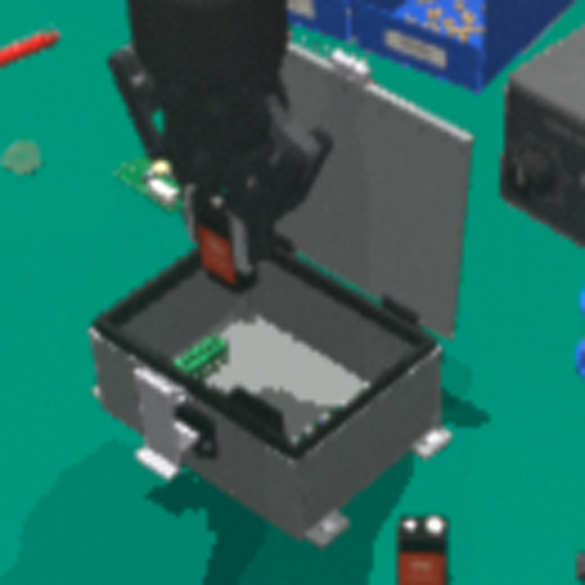

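View pics/p1c.png

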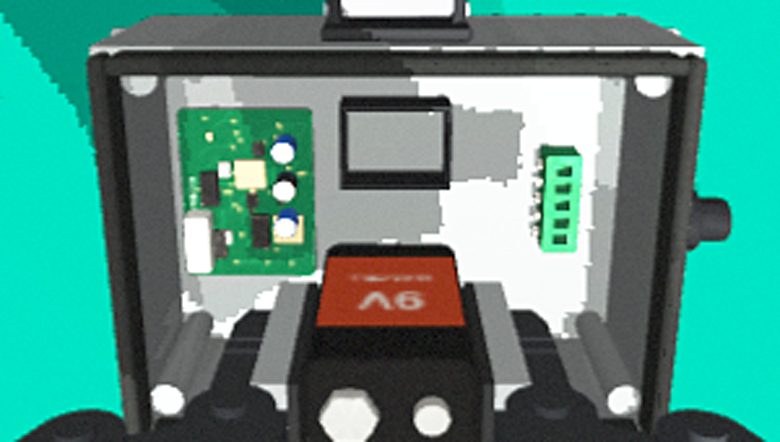

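The bay is clear in this view, with outer rim at crop (341,97)-(451,188), full image (237,167)-(279,202). I'll re-measure it from here.

Run:
```python
from h import *
d=np.load('p1.npz');T=wT(dict(eef_pos=d['p'],eef_rot=d['R']));print(d['R'].round(4),d['p'])
c=lambda p:((p[0]+.5)/2.6+106-.5,(p[1]+.5)/2.6+130-.5)
for P in ([(341,97),(452,97),(450,188),(341,188)],[(347,110),(445,110),(444,172),(346,172)]):
    bay=[onz('wrist',c(p),.020,T)for p in P]
    print(np.mean(bay,0))
    for i in range(4):
        e=bay[(i+1)%4]-bay[i];print(np.linalg.norm(e),np.degrees(np.arctan2(e[1],e[0])))
```

```text
[[-2.000e-04  1.430e-01  9.897e-01]
 [-6.000e-04  9.897e-01 -1.430e-01]
 [-1.000e+00 -6.000e-04 -1.000e-04]] [0.52964113 0.03195708 0.11987356]
[0.52924661 0.03388483 0.02      ]
0.034916535235789505 81.75224520168314
0.030236833907891263 -8.260850841083691
0.03542349347496399 -98.24787979038487
0.030241122095355386 170.77860515849974
[0.52859992 0.0338167  0.02      ]
0.03096910019751854 81.75222783879255
0.020575968240033295 -8.067187870804498
0.03166417569803303 -98.24785721708668
0.020585468463875736 169.9978424418064
```

Run:
```python
from h import *
yaw=np.radians(-8.2); b=np.array([.5288,.0340])
r.move_straight([b[0],b[1],.06],frame=R(yaw),feed=.1)
s=r.observe();e=s['eef_pos'][:2]-b;print(s['eef_pos'],s['contact_force']);b2=b-e
hit=r.move_straight([b2[0],b2[1],.012],feed=.06,until_force=5)
s=r.observe();print(hit,s['eef_pos'],s['contact_force'])
if not hit:
    hit=r.move_straight([b2[0],b2[1],-.002],feed=.015,until_force=3)
    s=r.observe();print(hit,s['eef_pos'],s['contact_force'],s['time_s'])
im=r.get_image('wrist')[:,:,::-1];crop(im,136,130,240,180,3.3,'pics/p2c.png')
sc=r.get_image('scene')[:,:,::-1];cv2.imwrite('pics/p2_sc.png',sc);crop(sc,180,70,130,130,4.5,'pics/p2s.png')
```

```text
[0.52898023 0.03389093 0.06019623] [-1.16499085  0.496902   -0.39049557]
False [0.52869283 0.03411465 0.01211768] [-0.52854941 -0.02873549  0.28998358]
True [0.52859571 0.03410424 0.00143277] [-0.35855629 -0.1373577   7.85452513] 18.5167
```

View pics/p2c.png

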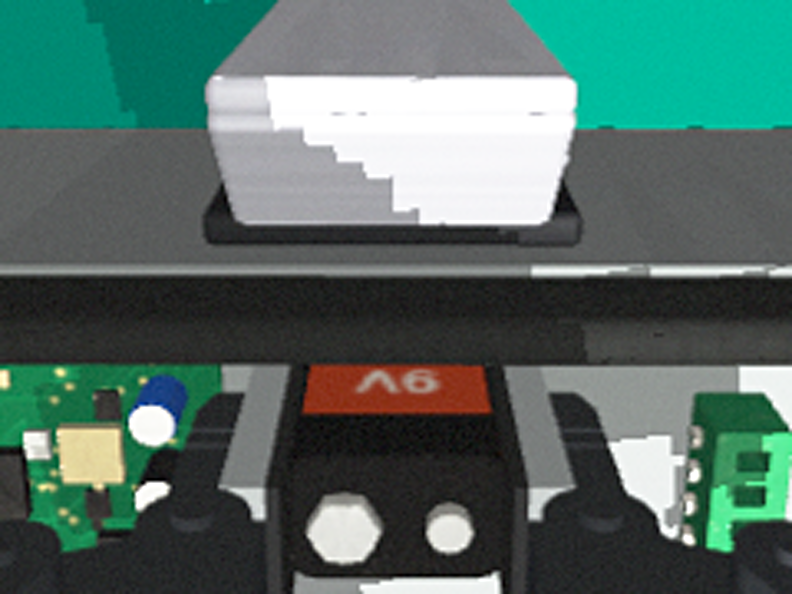

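View pics/p2s.png

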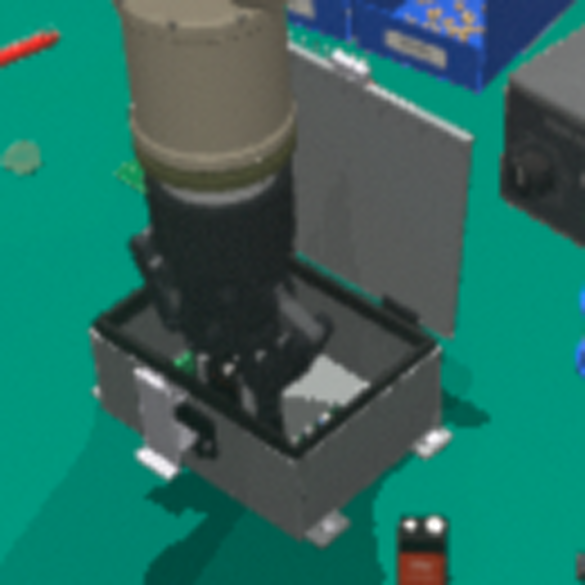

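The battery bottomed at TCP z 0.0014, which puts its underside at 3.9 mm. That is the bay floor, reached with no lateral force. I'll release and look.

Run:
```python
from h import *
r.command_gripper(.5)
s=r.observe();p=s['eef_pos'];print(s['contact_force'],s['finger_gap'])
r.move_straight([p[0],p[1],.13],feed=.12)
s=r.observe();im=r.get_image('wrist')[:,:,::-1];cv2.imwrite('pics/p3.png',im);crop(im,136,100,240,180,3.3,'pics/p3c.png');print(s['time_s'],s['contact_force'])
np.savez('p3.npz',p=s['eef_pos'],R=s['eef_rot'])
```

```text
[-0.38074808 -0.0884433  -0.11100702] 0.4987461549983339
20.15 [ 0.3943288   0.30776494 -1.14270597]
```

View pics/p3c.png

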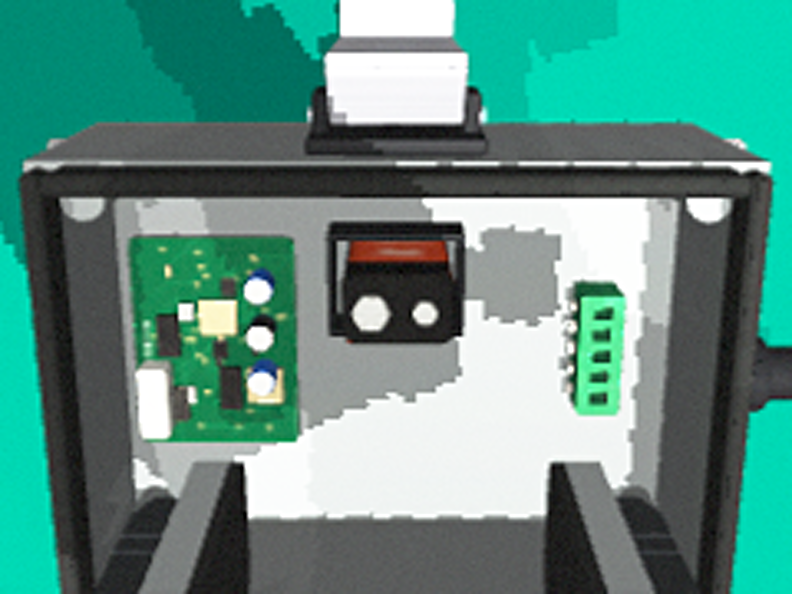

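The battery is upright in the bay and released, clear of the jaws; it shows at crop (345-455,240-340). Next I'll raise over the lid with the jaws shut, and check the clearance behind the lid first.

```bash
cat >> h.py <<'E'
YAW=np.radians(-8.2); EX=np.array([np.cos(YAW),np.sin(YAW),0]); O=np.array([.5486,.0310,0]); TIP=.021
def tcp(xe,ztip): q=O+EX*xe; return np.array([q[0],q[1],ztip-TIP])
def cor(th,s=.116,off=.006):  # tip centre so that its -x corner is on the lid's outer face
    return .062-s*np.cos(th)+off*np.sin(th)+.011, .070+s*np.sin(th)+off*np.cos(th)
E
python3 - <<'E'
from h import *
d=np.load('w1.npz');T=wT(dict(eef_pos=d['p'],eef_rot=d['R']))
# lid angle: intersect ray of tongue centre with the mid plane of the enclosure
for uv,n in(((256,281),'wrist'),):
    o,dd=ray(n,uv,T); ey=np.array([-EX[1],EX[0],0]); t=-(o-O)@ey/(dd@ey); print('n/a' if abs(dd@ey)<.05 else o+dd*t)
    for z in(.2,.205,.21): q=onz(n,uv,z,T)-O; x=q@EX; print(z,x,'th',np.arctan2(z-.07,-(x-.062)),'s',np.hypot(z-.07,x-.062))
for z in(0,.1): print('supply front',[((onz('top',p,z)-O)@EX).round(3) for p in((214,62),(240,66),(265,66))])
q=r.observe()['q']
for xe,z in((.135,.25),(.135,.17),(-.043,.076)): print(r.ik(tcp(xe,z),R(YAW)))
print(cor(1.73),cor(.3),cor(0))
E
```

```text
n/a
0.2 0.08380854930419107 th 1.7370067233767879 s 0.13181658781334515
0.205 0.08066115090500976 th 1.7081566065525686 s 0.1362836694292443
0.21 0.07751375250582834 th 1.6811585864790437 s 0.14085693634611002
supply front [np.float64(0.243), np.float64(0.24), np.float64(0.247)]
supply front [np.float64(0.201), np.float64(0.198), np.float64(0.205)]
[-0.01164955  0.53231854 -0.13735196  1.67987228  0.08645533  0.93531883
  1.24609179]
[-0.02274646  0.61378725 -0.12139438  1.75221697  0.09918483  0.78152523
  1.23501456]
[-0.12480217  0.5908449  -0.08610774  2.2155827   0.14409779  0.3401444
  1.09536611]
(np.float64(0.09731383511293125), np.float64(0.18358185340141794)) (np.float64(-0.03604591149860227), np.float64(0.11001236290746905)) (np.float64(-0.04300000000000001), np.float64(0.07600000000000001))
```

Run:
```python
from h import *
s=r.observe();p=s['eef_pos']
r.command_gripper(0.0)
r.move_straight([p[0],p[1],.24],frame=R(YAW),feed=.2)
r.movep(tcp(.125,.255),R(YAW))
r.move_straight(tcp(.125,.175),feed=.15)
s=r.observe();print(s['time_s'],s['contact_force'],s['eef_pos'],tcp(.125,.175))
sc=r.get_image('scene')[:,:,::-1];cv2.imwrite('pics/l1_sc.png',sc);crop(sc,180,20,150,150,4,'pics/l1s.png')
```

```text
22.7 [-0.02986474  0.64891916  0.20297502] [0.6724968  0.01337446 0.15484039] [0.67232203 0.01317138 0.154     ]
```

View pics/l1s.png

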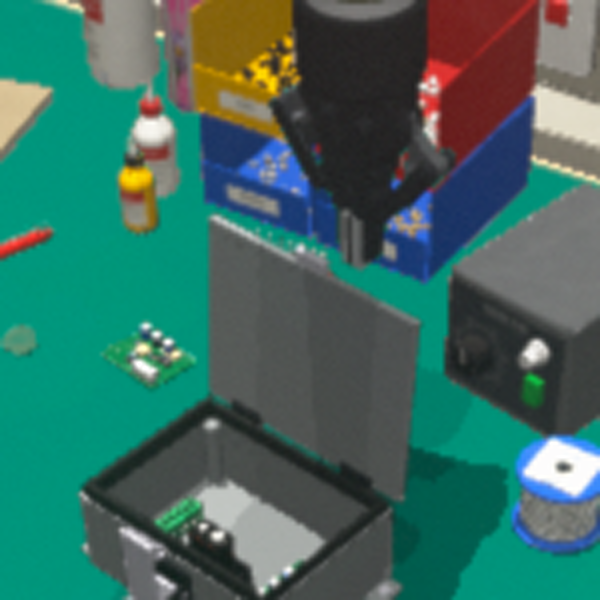

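The tips are behind and just below the lid's top edge, with nothing touched and the battery still in the bay. Sweeping the lid over now, with a force guard.

Run:
```python
from h import *
mx=0
for th in (1.65,1.4,1.15,.9,.65,.42,.3):
    xe,z=cor(th)
    hit=r.move_straight(tcp(xe,z),frame=R(YAW),feed=.12,until_force=9)
    s=r.observe();f=s['contact_force'];print(th,hit,round(s['time_s'],2),f.round(1),(s['eef_pos']-tcp(xe,z)).round(4))
    if hit: break
sc=r.get_image('scene')[:,:,::-1];cv2.imwrite('pics/l2_sc.png',sc);crop(sc,180,50,150,150,4,'pics/l2s.png')
```

```text
1.65 False 23.22 [ 0.3 -0.3 -0.2] [0.0006 0.     0.0009]
1.4 False 23.61 [ 1.2 -0.1 -0.3] [ 0.0005 -0.      0.0001]
1.15 False 24.0 [-0.3 -0.5  0.4] [ 0.0006 -0.      0.0001]
0.9 False 24.39 [ 0.8 -0.2  1.2] [ 0.0006 -0.0001  0.0001]
0.65 False 24.78 [ 0.6 -0.  -0.5] [ 0.0006 -0.      0.0002]
0.42 False 25.16 [ 0.4 -0.2 -0.2] [ 0.0005 -0.      0.0003]
0.3 False 25.43 [ 0.1 -1.  -0.3] [ 0.0003 -0.      0.0003]
```

View pics/l2s.png

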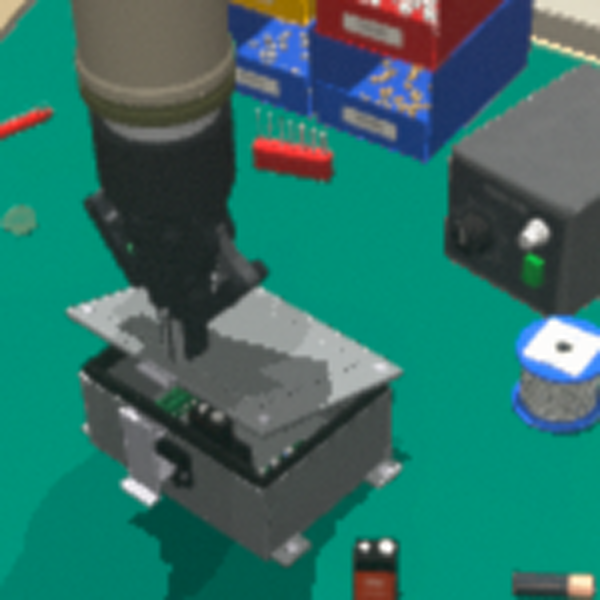

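The lid is following at about 0.3 rad. Now I'll ease it down by feel in small logged steps.

Run:
```python
from h import *
fz=lambda:r.observe()['contact_force']
hit=r.move_straight(tcp(-.041,.096),feed=.04,until_force=6)
s=r.observe();print(hit,round(s['time_s'],2),s['contact_force'].round(1),s['eef_pos'][2]+TIP)
z=s['eef_pos'][2]+TIP; prev=0;pk=0;n=0
while z>.064 and n<40:
    n+=1
    F=fz()[2]
    st=.0008 if F<11 else .0004
    z-=st
    hit=r.move_straight(tcp(-.042,z),feed=.015,until_force=12)
    s=r.observe();f=s['contact_force'];F=f[2]
    print(n,hit,round(s['time_s'],2),'z',round(z*1e3,2),round((s['eef_pos'][2]+TIP)*1e3,2),f.round(1))
    if F>19: break
    if pk>14 and F<pk-3: print('drop');break
    pk=max(pk,F) if z<.084 else 0
    if s['time_s']>38: break
```

```text
False 26.0 [-0.2  0.1  1.1] 0.09573720299136713
1 False 26.25 z 94.94 94.94 [ 0.6 -0.5 -0.2]
2 False 26.5 z 94.14 94.09 [-0.9  0.5  0.4]
3 False 26.75 z 93.34 93.27 [-1.3 -0.2  0.3]
4 False 27.0 z 92.54 92.47 [-1.7 -0.   0.4]
5 False 27.25 z 91.74 91.67 [-0.2 -0.4  0.1]
6 False 27.5 z 90.94 90.9 [-0.9 -0.1  0.1]
7 False 27.75 z 90.14 90.1 [-0.8 -0.5  1. ]
8 False 28.0 z 89.34 89.29 [ 0.5 -0.7 -0.5]
9 False 28.25 z 88.54 88.49 [ 0.2 -0.9  0.7]
10 False 28.5 z 87.74 87.7 [-0.4  0.1  0.3]
11 False 28.75 z 86.94 86.87 [ 0.6 -1.2  0.9]
12 False 29.0 z 86.14 86.28 [ 0.5 -0.4  4.2]
13 False 29.25 z 85.34 85.49 [-1.8  0.7  6. ]
14 False 29.5 z 84.54 84.73 [-2.6  0.5  7.3]
15 False 29.75 z 83.74 84.01 [-3.2 -0.   8. ]
16 False 30.0 z 82.94 83.1 [-2.4  0.6  6.9]
17 False 30.25 z 82.14 82.15 [-3.   0.1  4.8]
18 False 30.5 z 81.34 81.26 [-1.4  0.6  3. ]
19 False 30.75 z 80.54 80.47 [-0.9  0.5  1.7]
20 False 31.0 z 79.74 79.73 [-2.2  0.6  4.4]
21 False 31.25 z 78.94 79.05 [-2.8  0.3  7. ]
22 False 31.5 z 78.14 78.4 [-3.2  0.3  9.4]
23 False 31.75 z 77.34 77.71 [-4.   0.  10.7]
24 False 32.0 z 76.54 77.21 [-6.   0.7 16.8]
25 False 32.25 z 76.14 76.93 [-5.8  0.2 19. ]
```

Run:
```python
from h import *
im=r.get_image('wrist')[:,:,::-1];cv2.imwrite('pics/l3w.png',im);crop(im,156,20,200,150,4,'pics/l3c.png')
s=r.observe();print(s['time_s'],s['contact_force'].round(1),(s['eef_pos'][2]+TIP))
```

```text
32.3 [-4.5 -0.3 18. ] 0.07693496939638325
```

View pics/l3w.png

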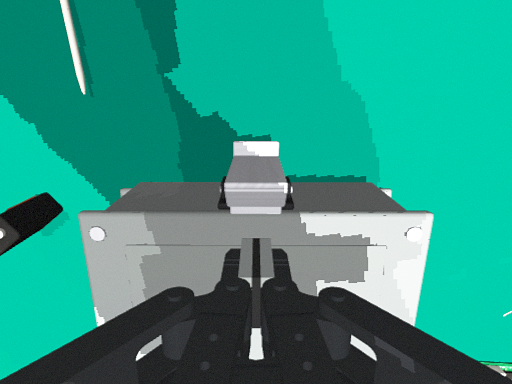

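Run:
```python
from h import *
z=.07614; pk=18
for n in range(6):
    z-=.0003
    hit=r.move_straight(tcp(-.042,z),feed=.01,until_force=8)
    s=r.observe();f=s['contact_force'];print(n,hit,round(s['time_s'],2),'z',round(z*1e3,2),round((s['eef_pos'][2]+TIP)*1e3,2),f.round(1))
    if f[2]>22.5: break
    if f[2]<pk-3: print('drop');break
    pk=max(pk,f[2])
im=r.get_image('wrist')[:,:,::-1];cv2.imwrite('pics/l4w.png',im);crop(im,156,110,200,150,4,'pics/l4c.png')
```

```text
0 False 32.55 z 75.84 76.73 [-5.8  0.  19.2]
1 False 32.8 z 75.54 76.52 [-6.3  0.  20.3]
2 False 33.05 z 75.24 76.29 [-6.3  0.5 22.3]
3 False 33.3 z 74.94 76.08 [-5.9  0.2 24.3]
```

View pics/l4c.png

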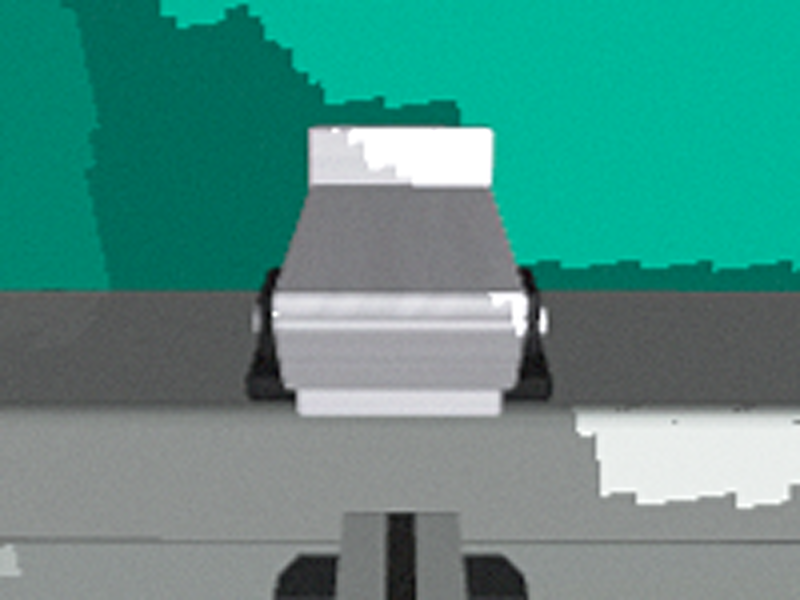

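Force is 24 N with steady stiffness, and the hook's nose appears to overlap the tongue. I'll back off slowly to test whether it holds.

Run:
```python
from h import *
for z in (.0765,.0775,.079,.081):
    r.move_straight(tcp(-.042,z),feed=.01)
    s=r.observe();f=s['contact_force'];print(round(s['time_s'],2),'z',z*1e3,round((s['eef_pos'][2]+TIP)*1e3,2),f.round(1))
im=r.get_image('wrist')[:,:,::-1];cv2.imwrite('pics/l5w.png',im);crop(im,156,110,200,150,4,'pics/l5c.png')
```

```text
33.66 z 76.5 77.33 [-5.3  0.1 17.6]
33.91 z 77.5 77.68 [-1.   0.   7.5]
34.21 z 79.0 78.86 [-0.4  0.3  0.3]
34.56 z 81.0 81.04 [-0.1 -0.1 -0.2]
```

View pics/l5c.png

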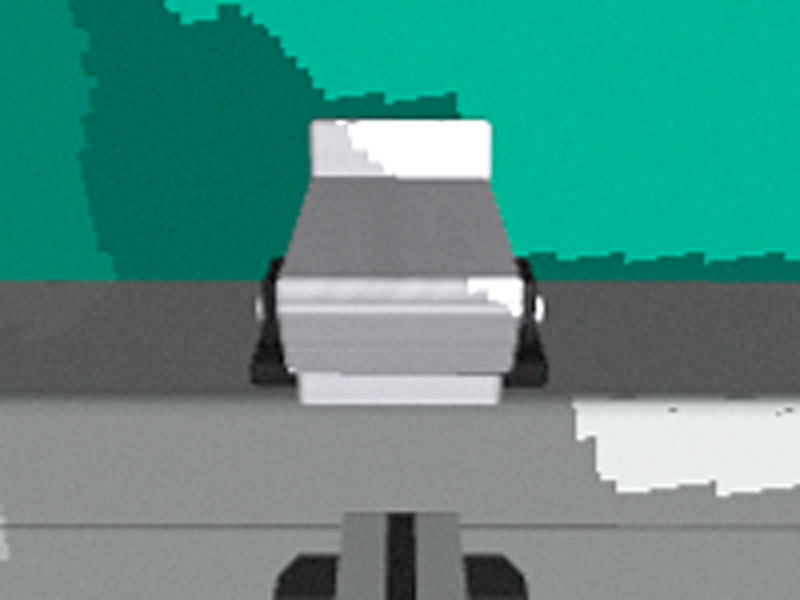

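Run:
```python
from h import *
r.move_straight(tcp(-.042,.20),feed=.15); r.wait(.8)
s=r.observe();print(s['time_s'],s['contact_force'].round(1))
im=r.get_image('wrist')[:,:,::-1];cv2.imwrite('pics/l6w.png',im)
sc=r.get_image('scene')[:,:,::-1];crop(sc,180,50,150,150,4,'pics/l6s.png')
```

```text
36.35 [ 0.2 -0.2 -0. ]
```

View pics/l6w.png

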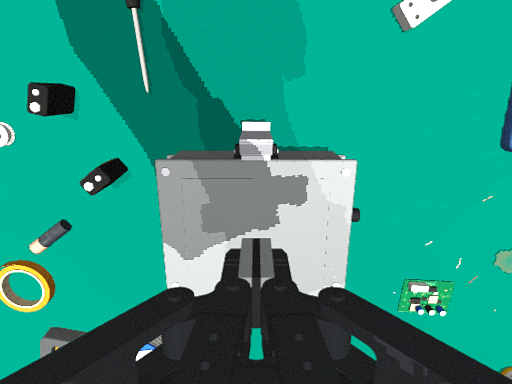

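View pics/l6s.png

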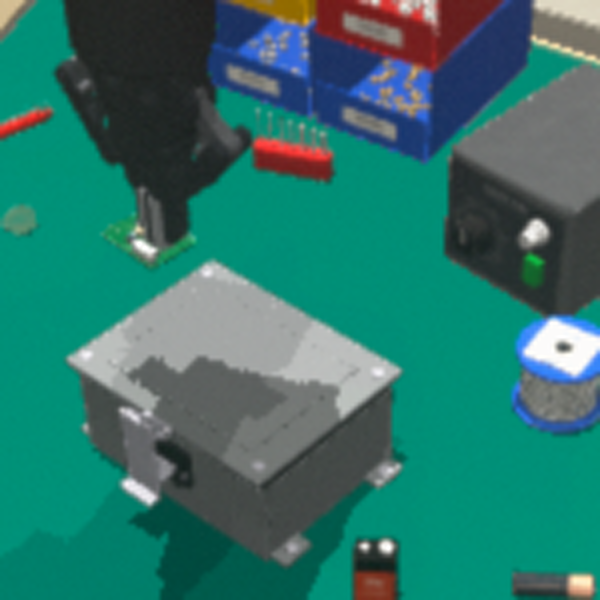

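The lid stays shut and level with the gripper about 12 cm clear, and the hook stands upright over the tongue. Handing in.

Run:
```python
from h import *
r.finish_job()
```

```text
the job is handed in; nothing more can be done
```

The job is done and handed in at about 36.4 s of the 51 s allowed. The battery farthest to the robot's right stands upright in the bay, and the lid is latched shut.

- **Battery:** It touched the bay floor at the expected height with no lateral force. After release, the wrist view showed it upright inside the bay walls.
- **Lid:** I swept it over with under 2 N. On the latch's slope the force peaked at about 8 N, then eased to about 2. It rose again on the gasket to a maximum of about 24 N vertical (25 N total), under the 35 N limit. I never saw the catch itself as a clear drop in force.
- **Check that it holds:** When I backed off, the force went to zero about 2 mm up. With the gripper clear for about 2 s, both cameras showed the lid shut and level with the hook over the tongue. The battery can't be seen with the lid shut; it was last seen in place just before the lid came down.
- **What disagreed:** The fingertips sit about 38 mm farther back than the tool description says. The first grasp closed on nothing above the battery, disturbing nothing. I measured the offset with an 8.7 N touch on clear bench and used it from then on.
- **Peaks vs. description:** The slope peak (8 N against 11) and the ease (2 N against 5) were both lower than described. I was pressing slightly outboard of the press spot.

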